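# Nip a cornice stone in the clamp board

### The arm

A 6-joint arm with a two-finger parallel gripper is mounted at the origin on the work surface. World frame = base frame: x ahead of the robot, y to its left, z up, the work surface at z = 0. Lengths are in m, angles in rad, forces in N, time in s.
With the tool pointing down it reaches from about 0.2 to 0.875 m from the base axis. Payload 3.4 kg.
Tool frame: the origin (TCP) lies at the very end of the fingers, on their centre line; the grasp point (between the pads) lies 19 mm behind it; z points along the fingers, y is the line along which they close (so a half turn about z gives the same grasp; the last joint's range is limited). The gripper opens to 94 mm and grips with 3 to 60 N. Pads are 16 mm wide; open, the fingers measure 119 mm over their backs; the gripper's body (75 mm by 177 mm) begins 78 mm behind the grasp point.
Start: joints at [1.108, 0.276, 1.505, -0, 1.361, -0.121], TCP at [0.193, 0.542, 0.205] pointing down, gripper open.
Joint ranges: [-2.89, 2.89], [-0.75, 2.08], [0.22, 2.7], [-1.18, 4.32], [0.11, 2.71], [-2.7, 2.7]. Speed limits (rad/s): [2.57, 2.57, 3.14, 3.14, 3.14, 3.14].

### API

Orientations are given as a unit quaternion [x, y, z, w].
In Python, from bench import observe, capture, sign_off gives the robot as it stands.
- The arm moves only by the tool play_rows, never from a script. Its argument "moves" is text: rows parted by semicolons, each of 7 numbers parted by spaces: the closure in counts, from 0 (fully open) to 255 (shut), then the shift along the tool's x, y, z scaled (see below), then the turn, a rotation vector about the tool's x, y, z scaled (see below). In form: fingers x y z wx wy wz; .... A call has 1 to 12 rows; each row shifts and turns the commanded pose from where the row before left it, along the tool's axes as they then stand; what a row does not reach is not made up. The controller multiplies each number of a shift by 0.025 m and each number of a turn by 0.08 rad. A row lasts 1/10 s, in which the tool goes at most 50 mm and 8.59 degrees, less where a joint would pass 70% of its speed; a pose out of reach is approached as far as the arm can. A call with a number of a shift or a turn outside -1 to 1 is refused whole. A call with a gripper value outside its range is refused whole. The fingers move at their own pace and stop on an object; the grip force is fixed at half the most. Time passes only in rows, so rows that do not move let the fingers close. It gives the time, the measured TCP pose, the force, the opening and the grip force at its end, in the units of the state.
- observe(): the state, without advancing time (a new reading comes with each control period).
- capture(name): name is "side" or "top" or "wrist"; returns a dict with "image" (400x640x3 uint8, red, green, blue), "mtx" (3x3 intrinsics, pixels), "dist_coeffs" ([k1, k2, p1, p2, k3] as OpenCV has them; the pictures are not rectified), "extrinsics" (4x4, takes a point from world to camera coordinates). Camera axes: x right, y down, z forward; pixel columns grow to the right and rows downward; lengths in m; the calibration is good to about 2 mm. A picture is of the moment at which its call begins. There is no depth.
- sign_off(): hands the job in; it is judged then, once.
The state is a dict: "t": time; "q": joint angles; "joint_velocities": joint speeds; "effort": joint torques, N m; "tcp_pos": TCP position; "tcp_rot": TCP orientation; "wrist_force": force on the tool from outside, world axes, zero at the start; "wrist_torque": the same for the moment, N m; "finger_gap": finger opening in m; "gripper_force": force on a finger pad.
Only numpy, scipy, OpenCV 4.12 (cv2) and the standard library are available. Lean on these libraries where they do the work, as an engineer would, in place of code of your own. Each camera call takes 0.05 s, during which the arm holds its last target. There are 200 camera calls.

### The job

Clamp the stone for carving: slip the loose orange sleeve down over the bare steel post of the red sliding jaw until it sits fully home, so that the steel cannot bruise the stone. Then squeeze the jaw's yellow lock tab, keep it squeezed while you slide the jaw along its bar, bring the sleeve gently up snug against the stone, and let go so that the jaw locks there. Do not force the locked jaw along, shift the stone, or disturb the mallet, the pencil tin and the offcut.

Things in the scene. Friction and masses are not known exactly. Their poses are not given: they have to be found in the camera images.
- clamp_board: Plywood board fixed on the bench, 170 (x) x 520 (y) x 18 mm; origin: centre of its underside; z up, yaw within 0.2 rad. A steel bar (24 mm wide) along its y axis, from y -50 to +250 mm, carries the red sliding jaw. At the -y end two fixed posts in orange sleeves (x +-50, y -215 mm) back up the stone, which stands on a rubber bed, its top 22 mm above the bench.
- post (a point): Foot of the jaw's bare steel post, on its axis, at the flat red surface where the sleeve comes to rest, 50 mm above the bench; axes as the board's. The post is 24 mm across, rises 80 mm above this point, its top 7 mm tapered to 12 mm across. The red jaw is 64 mm wide (x) and reaches from 18 mm before the post (-y, towards the stone) to 115 mm behind it.
- grip (a point): Where to pinch the handle, along board x: 75 mm behind the post (+y), 95 mm above the bench; axes as the board's. Black fin, fixed: outer face at x -20 mm from here. Yellow lock tab: outer face at x +28 mm let go, +20 squeezed. Both 36 mm long (y), tops 110 mm above the bench, red surface at 50. Only the tab moves: centre the fingers here within 2 mm, not on the let-go handle.
- jaw (a joint): Red jaw's position along the bar (m), 0 to 0.185, growing towards the stone (board -y). Starts at 0 to 0.06; the sleeve meets the stone at about 0.165. Tab squeezed: 2 N of friction, plus 6 N per m/s. Tab let go: a brake holds the jaw where it is, against about 30 N.
- tab (a joint): Travel of the yellow lock tab (m) along board -x, towards the black fin: 0 let go (brake on), 0.008 fully squeezed at its stop. Spring: 8 N to start it, 11 N at the stop; a grip of 20 to 30 N squeezes it right in. The brake is off beyond about 3 mm. Let go, it springs back and locks the jaw at once.
- sleeve: Loose orange plastic tube standing upright on the bench, on the robot's side of the board: 46 mm outside, 27.6 mm bore, 70 mm tall, 60 to 130 g; origin: centre of its lower end; z up along its axis; both ends alike. Home on the post its origin is at post and 10 mm of the post stand out above it.
- stone: Pale limestone cornice piece standing on the board's rubber bed, 160 (x) x 130 (y) x 120 mm, 4.6 kg, a roll cut along its upper +x edge; origin: centre of its underside, 22 mm above the bench; axes as the board's. The sleeve must meet its flat +y face, 65 mm from the origin; its -y face stands against the two fixed sleeves.
- mallet: Round wooden mallet standing on its head, handle up: head 120 mm across, 265 mm tall in all; origin: centre of its underside. Leave it alone.
- pencil_tin: Open steel tin, 60 mm across, 85 mm tall, with three pencils standing out to 140 mm; origin: centre of its underside. Leave it alone. The tin, the sleeve and the offcut stand on the robot's side of the board, in any order.
- offcut: Stepped offcut of brown sandstone, 60 x 42 x 58 mm; origin: centre of its underside. Leave it alone.
Mind the look-alikes: they are no part of the job. What is shaped like the stone but purple or turquoise is not meant.

How it is judged:
By the outcome, as a careful person would: the job done as asked, in the order asked, and still so for the second after the job is handed in, with the robot touching nothing.
It also fails if it takes over 64 s, if anything falls off the work surface, if the arm or the gripper's body presses on something with over 40 N, if the wrist force passes 120 N, or if a joint passes its speed limit or range.

## Working session

There is one attempt and no reset: what is moved stays moved. The work goes in short steps, Python scripts to look and compute and a tool call to move; the robot and the scene stay as the last step left them, time stands still between calls to the robot, and variables do not carry over. Pictures are saved under pics/ and viewed, at most 10 in all, crops included, and the job is handed in when it is done.

Besides the shell and the picture viewer there is one more tool, called by a JSON object that holds its "name" and its "arguments", one argument or row to a line. play_rows: Moves the arm, as the interface text tells. Shifts and turns lie within -1 to 1; 1 stands for 0.025 m of shift or 0.08 rad of turn. Its arguments: {"type":"object","properties":{"moves":{"type":"string"}},"required":["moves"]}

```bash
mkdir -p pics; ls; cat > h.py <<'E'
import numpy as np, cv2, json
from bench import observe, capture
def snap(n,f):
    c=capture(n); cv2.imwrite(f'pics/{f}.png',c['image'][:,:,::-1])
    np.savez(f'pics/{f}.npz',**{k:np.array(v) for k,v in c.items()}); return c
def load(f): return dict(np.load(f'pics/{f}.npz'))
def ray(c,uv):
    p=cv2.undistortPoints(np.array(uv,float).reshape(-1,1,2),c['mtx'],c['dist_coeffs']).reshape(-1,2)
    R=c['extrinsics'][:3,:3];t=c['extrinsics'][:3,3]
    d=np.c_[p,np.ones(len(p))]@R; return -R.T@t,d
def onz(c,uv,z):
    o,d=ray(c,uv); return o+d*((z-o[2])/d[:,2])[:,None]
def proj(c,P):
    r=cv2.Rodrigues(c['extrinsics'][:3,:3])[0]
    return cv2.projectPoints(np.array(P,float).reshape(-1,3),r,c['extrinsics'][:3,3],c['mtx'],c['dist_coeffs'])[0].reshape(-1,2)
E
python3 - <<'E'
from h import *
for n in('top','side'):
    c=snap(n,n+'0'); print(n,-c['extrinsics'][:3,:3].T@c['extrinsics'][:3,3],c['extrinsics'][2,:3])
print(observe())
E
```

```text
pics
top [ 0.26334863 -0.09354893  1.33594457] [ 0.11846766 -0.00140081 -0.99295692]
side [ 0.38906329 -0.81010485  0.72774433] [ 0.05239178  0.72963805 -0.68182359]
{'t': 0.1, 'q': array([ 1.10800958e+00,  2.76537890e-01,  1.50596476e+00, -2.60375576e-05,
        1.36071451e+00, -1.20987821e-01]), 'joint_velocities': array([-0.00090155, -0.00074304, -0.00230795, -0.00111499,  0.00101087,
        0.00196484]), 'effort': array([ 1.12258873e-03, -4.05453944e+01, -2.37780708e+01,  7.03501026e-02,
        2.99319753e-02, -6.76415766e-05]), 'tcp_pos': array([0.19251454, 0.5412877 , 0.2047044 ]), 'tcp_rot': array([ 1.70066036e-01,  9.85432333e-01, -7.81561455e-04, -2.21542639e-04]), 'wrist_force': array([-1.01790589, -0.2709228 , -0.47806255]), 'wrist_torque': array([-0.00449722, -0.01516179, -0.01376695]), 'gripper_force': 0.0, 'finger_gap': 0.09390108827230541}
```

View pics/top0.png

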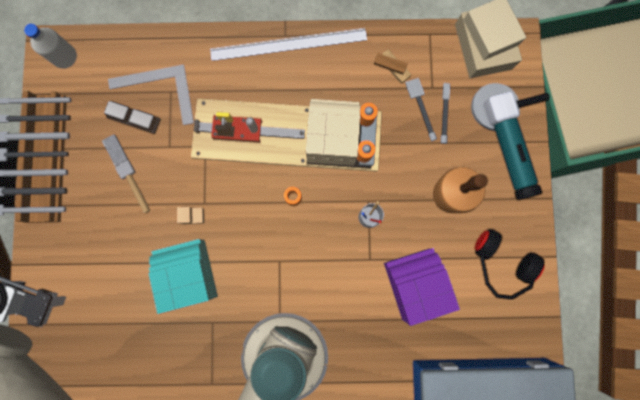

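View pics/side0.png

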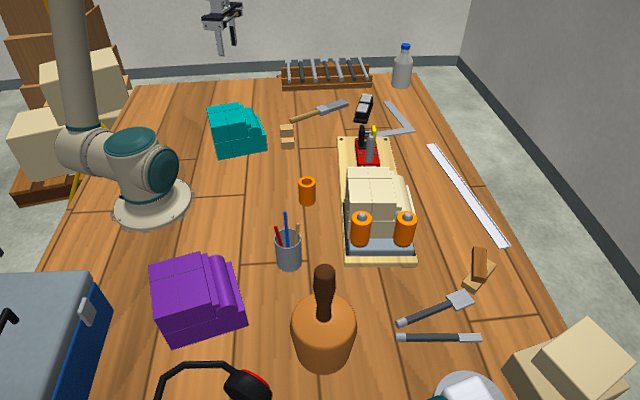

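Top view: sleeve (292,196), offcut (190,214), tin (371,215), mallet (461,189), stone (333,130), red jaw about (237,127) with post about (250,125), yellow tab (225,118). The board's +y points left in the image, close to world +y, and the side view agrees.

```bash
cat > m1.py <<'E'
from h import *
c=load('top0'); im=c['image']; hsv=cv2.cvtColor(im,cv2.COLOR_RGB2HSV)
def blobs(lo,hi,box,mina=20):
    m=cv2.inRange(hsv,lo,hi); k=np.zeros_like(m); x0,y0,x1,y1=box; k[y0:y1,x0:x1]=m[y0:y1,x0:x1]
    return [q for q in cv2.findContours(k,cv2.RETR_EXTERNAL,cv2.CHAIN_APPROX_NONE)[0] if cv2.contourArea(q)>mina]
for q in blobs((8,200,150),(16,255,255),(270,90,390,210)):
    (u,v),r=cv2.minEnclosingCircle(q); print('orange',u,v,r,onz(c,[(u,v)],.07),onz(c,[(u+r,v),(u-r,v)],.07)[:,1])
for lo,hi in (((0,150,60),(6,255,255)),((174,150,60),(180,255,255))):
  for q in blobs(lo,hi,(190,100,300,150)):
    b=cv2.boxPoints(cv2.minAreaRect(q)); print('red',b.round(1).tolist(),onz(c,b,.05).round(3).tolist())
for q in blobs((22,150,100),(34,255,255),(190,100,300,150),4):
    u=q.reshape(-1,2).mean(0); print('yellow',u,onz(c,[u],.11))
for q in blobs((15,40,160),(28,130,255),(185,90,390,180),200):
    b=cv2.boxPoints(cv2.minAreaRect(q)); print('board',b.round(1).tolist(),onz(c,b,.018).round(3).tolist())
cv2.imwrite('pics/crop0.png',cv2.resize(im[85:225,180:390,::-1],None,fx=3.8,fy=3.8,interpolation=cv2.INTER_CUBIC))
E
python3 m1.py
```

```text
red [[208.89999389648438, 130.1999969482422], [214.1999969482422, 118.30000305175781], [220.39999389648438, 121.0999984741211], [215.10000610351562, 132.89999389648438]] [[0.609, 0.197, 0.05], [0.642, 0.183, 0.05], [0.634, 0.166, 0.05], [0.601, 0.18, 0.05]]
red [[211.8000030517578, 137.6999969482422], [213.3000030517578, 115.5], [260.29998779296875, 118.5999984741211], [258.79998779296875, 140.89999389648438]] [[0.588, 0.188, 0.05], [0.65, 0.185, 0.05], [0.639, 0.057, 0.05], [0.577, 0.061, 0.05]]
yellow [224.5   116.225] [[0.62947757 0.14295387 0.11      ]]
board [[364.8999938964844, 171.6999969482422], [378.20001220703125, 108.19999694824219], [391.20001220703125, 110.9000015258789], [377.79998779296875, 174.39999389648438]] [[0.494, -0.227, 0.018], [0.673, -0.269, 0.018], [0.665, -0.305, 0.018], [0.486, -0.262, 0.018]]
board [[186.5, 97.5], [360.3999938964844, 89.4000015258789], [364.3999938964844, 176.10000610351562], [190.5, 184.1999969482422]] [[0.713, 0.268, 0.018], [0.728, -0.221, 0.018], [0.481, -0.225, 0.018], [0.466, 0.253, 0.018]]
```

View pics/crop0.png

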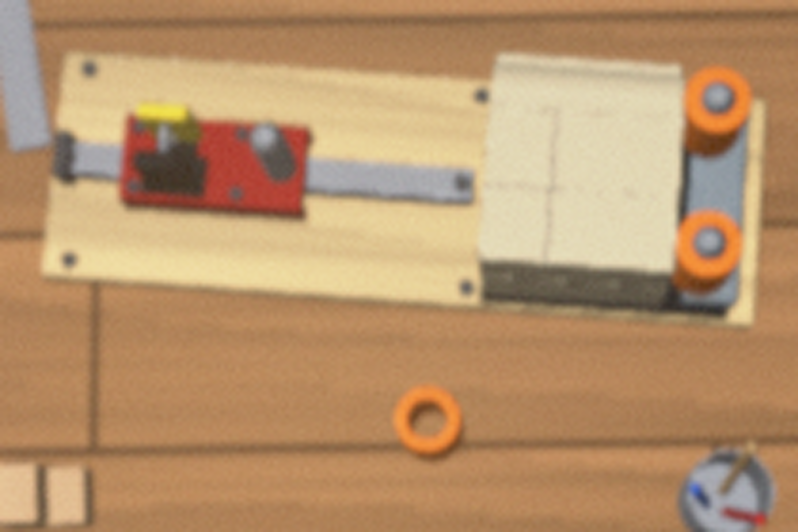

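The crop shows the board corners, the jaw with yellow tab at (162,112), the black fin at (170,172), the post tip at (265,135) and the sleeve ring at (428,422).

```bash
python3 - <<'E'
from h import *
c=load('top0'); s=load('side0')
f=lambda L:np.array(L)/3.8+[180,85]-.37
B=onz(c,f([(66,52),(42,275),(766,100),(750,325)]),.018);print('board',B.round(3).tolist(), 'ctr',B.mean(0))
d=B[0]+B[1]-B[2]-B[3];print('yaw y',-np.arctan2(d[0],d[1]),np.linalg.norm(d)/2,np.linalg.norm(B[0]-B[1]))
J=onz(c,f([(128,115),(122,205),(311,128),(303,215)]),.05);print('jaw',J.round(3).tolist());d=J[0]+J[1]-J[2]-J[3];print('yaw',-np.arctan2(d[0],d[1]),np.linalg.norm(d)/2)
print('post tip',onz(c,f([(265,135)]),.13)); print('sleeve',onz(c,f([(428,422)]),.07),onz(c,f([(461,422),(395,422)]),.07)[:,1])
print('stone edge',onz(c,f([(498,55),(480,262)]),.142))
im=s['image'];h=cv2.cvtColor(im,cv2.COLOR_RGB2HSV);p=c['image'][196,300-16:300];print(h[190,307],cv2.cvtColor(c['image'],cv2.COLOR_RGB2HSV)[196,284:288].tolist())
E
```

```text
board [[0.71, 0.238, 0.018], [0.543, 0.253, 0.018], [0.665, -0.277, 0.018], [0.498, -0.26, 0.018]] ctr [ 0.60383499 -0.01138706  0.018     ]
yaw y -0.08710999630806952 0.5165898630802075 0.16812524667946524
jaw [[0.652, 0.185, 0.05], [0.586, 0.189, 0.05], [0.64, 0.054, 0.05], [0.576, 0.06, 0.05]]
yaw -0.081249299137695 0.13065529451362243
post tip [[0.61211295 0.07549552 0.13      ]]
sleeve [[ 0.42380962 -0.0290953   0.07      ]] [-0.05189922 -0.00628859]
stone edge [[ 0.66108162 -0.08180064  0.142     ]
 [ 0.5203606  -0.06799876  0.142     ]]
[ 15 255 150] [[14, 168, 234], [14, 179, 244], [13, 187, 234], [13, 189, 190]]
```

{"name": "play_rows", "arguments": {
  "moves": "0 -0.82 -0.92 0 0 0 0;0 -0.82 -0.92 0 0 0 0;0 -0.82 -0.92 0 0 0 0;0 -0.82 -0.92 0 0 0 0;0 -0.82 -0.92 0 0 0 0;0 -0.82 -0.92 0 0 0 0;0 -0.82 -0.92 0 0 0 0;0 -0.82 -0.92 0 0 0 0;0 -0.82 -0.92 0 0 0 0;0 -0.82 -0.92 0 0 0 0"
}}

```text
t: 1.1
tcp_pos: [0.3088, 0.2551, 0.2052]
tcp_rot: [0.17, 0.985, -0.0, -0.0]
wrist_force: [1.1, 0.6, 0.4]
finger_gap: 0.0939
gripper_force: 0.0
```

{"name": "play_rows", "arguments": {
  "moves": "0 -0.82 -0.92 0 0 0 0;0 -0.82 -0.92 0 0 0 0;0 -0.82 -0.92 0 0 0 0;0 -0.82 -0.92 0 0 0 0;0 -0.82 -0.92 0 0 0 0;0 -0.82 -0.92 0 0 0 0;0 -0.82 -0.92 0 0 0 0;0 -0.82 -0.92 0 0 0 0;0 -0.82 -0.92 0 0 0 0;0 -0.82 -0.92 0 0 0 0"
}}

```text
t: 2.1
tcp_pos: [0.4249, -0.0303, 0.2052]
tcp_rot: [0.17, 0.985, 0.0, -0.0]
wrist_force: [0.3, 0.1, 0.5]
finger_gap: 0.0938
gripper_force: 0.0
```

{"name": "play_rows", "arguments": {
  "moves": "0 0 0 0 0 0 1;0 0 0 0 0 0 1;0 0 0 0 0 0 1;0 0 0 0 0 0 1;0 0 0 0 0 0 1;0 0 0 0 0 0 1;0 0 0 0 0 0 1;0 0 0 0 0 0 1"
}}

```text
t: 2.9
tcp_pos: [0.4245, -0.029, 0.2051]
tcp_rot: [0.473, 0.881, -0.0, -0.0]
wrist_force: [-0.2, -0.7, -0.4]
finger_gap: 0.094
gripper_force: 0.0
```

{"name": "play_rows", "arguments": {
  "moves": "0 0 0 0 0 0 1;0 0 0 0 0 0 1;0 0 0 0 0 0 1;0 0 0 0 0 0 1;0 0 0 0 0 0 1;0 0 0 0 0 0 1;0 0 0 0 0 0 1;0 0 0 0 0 0 1;0 0 0 0 0 0 0.43;0 0 0 0 0 0 0"
}}

```text
t: 3.9
tcp_pos: [0.4245, -0.029, 0.2052]
tcp_rot: [0.737, 0.676, -0.0, -0.0]
wrist_force: [0.2, 0.2, 0.1]
finger_gap: 0.0939
gripper_force: 0.0
```

```bash
cat > st.py <<'E'
from h import *
from scipy.spatial.transform import Rotation as R
def st():
    o=observe();M=R.from_quat(o['tcp_rot']).as_matrix()
    print('t',o['t'],'tcp',o['tcp_pos'].round(4),'yang',np.arctan2(M[1,1],M[0,1]).round(4),'zax',M[:,2].round(4),'F',o['wrist_force'].round(1),'gap',round(o['finger_gap'],4),'gf',o['gripper_force'])
    return o,M
def units(P):  # world target -> tool shift in units
    o,M=st(); print('units',(M.T@(np.array(P)-o['tcp_pos'])/.025).round(2))
E
python3 - <<'E'
from st import *
units((.4238,-.0291,.205))
c=snap('wrist','w1'); print(proj(c,[(.4238,-.0291,.07),(.61,.0755,.13)]))
E
```

```text
t 3.9 tcp [ 0.4245 -0.029   0.2052] yang -0.0853 zax [-7.e-04  3.e-04 -1.e+00] F [0.2 0.2 0.1] gap 0.0939 gf 0.0
units [-0.01 -0.03  0.01]
[[321.47112992 188.46346732]
 [575.91410571  37.93539088]]
```

View pics/w1.png

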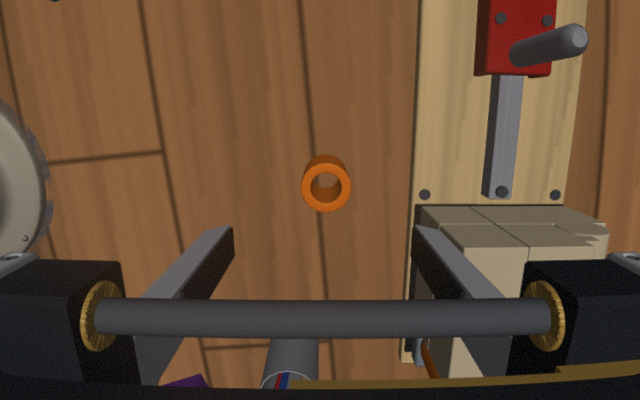

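The wrist view shows the sleeve's top ring at (326,187) and the post tip at (578,39), both within 5 px of the predictions.

```bash
python3 - <<'E'
from st import *
c=load('w1');h=cv2.cvtColor(c['image'],cv2.COLOR_RGB2HSV)
m=cv2.inRange(h,(8,200,190),(20,255,255));m[:140]=0;m[220:]=0;m[:,:280]=0;m[:,370:]=0
q=max(cv2.findContours(m,cv2.RETR_EXTERNAL,cv2.CHAIN_APPROX_NONE)[0],key=cv2.contourArea)
e=cv2.fitEllipse(q);print(e,onz(c,[e[0]],.07),cv2.boundingRect(q))
print('tip',onz(c,[(578,39)],.13))
print(onz(c,[(326-24.5,187),(326+24.5,187)],.07))
E
```

```text
((330.0010681152344, 165.75491333007812), (2.0530362129211426, 6.630883693695068), 109.90347290039062) [[ 0.43300633 -0.00942156  0.07      ]] (327, 164, 7, 3)
tip [[0.61160611 0.07473998 0.13      ]]
[[ 0.40620533 -0.02625802  0.07      ]
 [ 0.44965891 -0.02996801  0.07      ]]
```

{"name": "play_rows", "arguments": {
  "moves": "0 0 0.06 0.9 0 0 0;0 0 0 0.9 0 0 0;0 0 0 0.9 0 0 0;0 0 0 0.9 0 0 0;0 0 0 0.9 0 0 0;0 0 0 0.9 0 0 0;0 0 0 0.8 0 0 0;0 0 0 0.6 0 0 0;255 0 0 0 0 0 0;255 0 0 0 0 0 0;255 0 0 0 0 0 0;255 0 0 0 0 0 0"
}}

```text
t: 5.15
tcp_pos: [0.4271, -0.0293, 0.0363]
tcp_rot: [0.737, 0.676, 0.001, 0.001]
wrist_force: [0.2, 0.2, 0.9]
finger_gap: 0.0654
gripper_force: 0.0
```

{"name": "play_rows", "arguments": {
  "moves": "255 0 0 0 0 0 0;255 0 0 0 0 0 0;255 0 0 0 0 0 0;255 0 0 0 0 0 0;255 0 0 0 0 0 0"
}}

```text
t: 5.65
tcp_pos: [0.4267, -0.0292, 0.0358]
tcp_rot: [0.737, 0.676, 0.0, 0.0]
wrist_force: [0.6, -0.2, 3.0]
finger_gap: 0.0449
gripper_force: 30.0
```

```bash
python3 - <<'E'
from st import *
units((.6115,.075,.2))
E
```

```text
t 5.65 tcp [ 0.4267 -0.0292  0.0358] yang -0.0854 zax [ 8.e-04  0.e+00 -1.e+00] F [ 0.6 -0.2  3. ] gap 0.0449 gf 30.000426918268204
units [ 4.78  7.01 -6.56]
```

{"name": "play_rows", "arguments": {
  "moves": "255 0 0 -0.6 0 0 0;255 0 0 -1 0 0 0;255 0 0 -1 0 0 0;255 0 0 -1 0 0 0;255 0 0 -1 0 0 0;255 0 0 -1 0 0 0;255 0 0 -0.5 0 0 0"
}}

```text
t: 6.35
tcp_pos: [0.4269, -0.0293, 0.1896]
tcp_rot: [0.737, 0.676, 0.001, 0.001]
wrist_force: [-0.0, 1.1, -0.9]
finger_gap: 0.0446
gripper_force: 30.0
```

{"name": "play_rows", "arguments": {
  "moves": "255 0.6 0.8 0 0 0 0;255 0.6 0.8 0 0 0 0;255 0.6 0.9 0 0 0 0;255 0.6 0.9 0 0 0 0;255 0.6 0.9 0 0 0 0;255 0.6 0.9 0 0 0 0;255 0.6 0.9 0 0 0 0;255 0.58 0.9 0 0 0 0;255 0 0 0 0 0 0;255 0 0 0 0 0 0"
}}

```text
t: 7.35
tcp_pos: [0.6102, 0.075, 0.1867]
tcp_rot: [0.736, 0.677, -0.001, -0.001]
wrist_force: [-1.2, 0.6, -0.8]
finger_gap: 0.0451
gripper_force: 30.0
```

```bash
python3 - <<'E'
from st import *
units((.6115,.075,.185))
a=snap('wrist','w2');b=snap('side','s2');c=snap('top','t2')
u=proj(b,[(.611,.075,.13)])[0].astype(int);print(u, proj(a,[(.611,.075,.13)]),proj(b,[(.611,.075,.15)]))
x,y=u-[60,70]
A=cv2.resize(b['image'][y:y+130,x:x+130],(560,560),interpolation=cv2.INTER_CUBIC)
cv2.imwrite('pics/c2.png',A[:,:,::-1]);print('origin',x,y,560/130)
E
```

```text
t 7.35 tcp [0.6102 0.075  0.1867] yang -0.0847 zax [-2.9e-03 -4.0e-04 -1.0e+00] F [-1.2  0.6 -0.8] gap 0.0451 gf 29.999008351005614
units [0.   0.05 0.07]
[370 135] [[323.62525916 212.40236361]] [[370.81225386 129.41276459]]
origin 310 65 4.3076923076923075
```

View pics/c2.png

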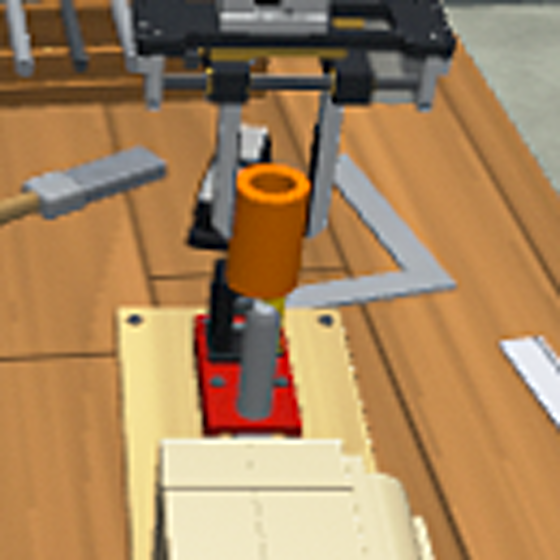

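View pics/w2.png

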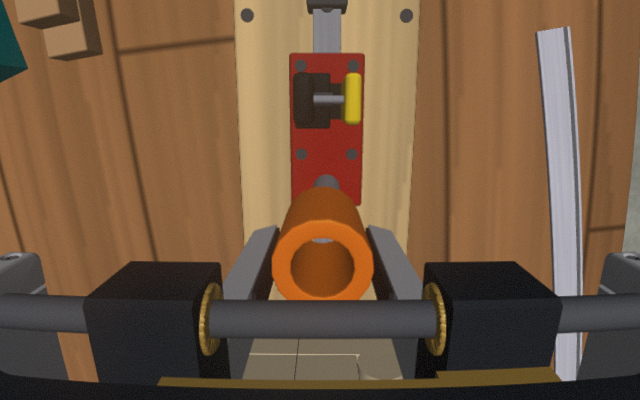

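The side crop shows the sleeve bottom (263,290) just above the post tip (262,308). The wrist view shows the post shaft emerging at (327,183) and grey in the bore at (322,238). I'll check the alignment numerically.

```bash
python3 - <<'E'
from st import *
a=load('w2');b=load('s2')
T=np.array([.6102,.075])
print('wrist foot,',proj(a,[(.611,.075+.012,.05),(.611,.075,.13),(*T,.151),(*T,.221)]).round(1).tolist())
h=cv2.cvtColor(b['image'],cv2.COLOR_RGB2HSV)
def xs(u,v,y):
    o,d=ray(b,[(u,v)]); return (o+d*((y-o[1])/d[:,1])[:,None])[0]
for v in (110,115,120,125,130):
    r=h[v,355:390]; k=np.where((r[:,0]>7)&(r[:,0]<19)&(r[:,1]>225))[0]+355; p=xs((k.min()+k.max())/2,v,.075-.023); print('sl',v,k.min(),k.max(),p)
for v in (138,140,144,148,152,156,160):
    r=h[v,355:390]; k=np.where(r[:,1]<70)[0]+355; p=xs((k.min()+k.max())/2,v,.063); print('post',v,k.min(),k.max(),p)
print(proj(b,[(*T,.15),(.611,.075,.13)]))
E
```

```text
wrist foot, [[322.4, 174.5], [323.6, 212.4], [322.4, 221.8], [322.1, 270.3]]
sl 110 365 381 [0.60564378 0.052      0.22303363]
sl 115 365 380 [0.60570083 0.052      0.20848078]
sl 120 364 379 [0.60444302 0.052      0.19372015]
sl 125 363 379 [0.60449809 0.052      0.17861779]
sl 130 363 378 [0.60455849 0.052      0.1632251 ]
post 138 360 386 [0.61656834 0.063      0.12994207]
post 140 361 374 [0.6018888  0.063      0.12423027]
post 144 359 373 [0.59882675 0.063      0.111217  ]
post 148 360 373 [0.60136083 0.063      0.09767013]
post 152 367 372 [0.61106711 0.063      0.08346485]
post 156 366 372 [0.61088216 0.063      0.06961338]
post 160 366 371 [0.61069699 0.063      0.05552955]
[[370.52110504 129.42576064]
 [370.15839585 135.61986596]]
```

```bash
python3 - <<'E'
from st import *
b=load('s2')
for v in (122,128,150,158): print(v,[tuple(int(z) for z in p) for p in b['image'][v,358:386]])
E
```

```text
122 [(0, 0, 9), (0, 0, 7), (0, 5, 16), (0, 8, 19), (8, 9, 15), (98, 47, 0), (127, 62, 0), (134, 66, 0), (137, 68, 0), (145, 73, 0), (146, 73, 0), (150, 75, 0), (151, 74, 0), (152, 76, 0), (154, 78, 0), (154, 76, 0), (154, 77, 0), (152, 76, 0), (150, 75, 0), (147, 73, 0), (142, 69, 0), (128, 58, 0), (143, 95, 48), (162, 116, 64), (157, 112, 65), (161, 113, 64), (170, 121, 68), (174, 122, 70)]
128 [(144, 103, 56), (97, 68, 40), (3, 6, 19), (24, 32, 44), (94, 50, 20), (129, 64, 0), (132, 64, 0), (136, 66, 0), (145, 74, 0), (145, 72, 0), (148, 75, 0), (149, 74, 0), (152, 74, 0), (154, 75, 0), (154, 78, 0), (153, 76, 0), (151, 72, 0), (149, 74, 0), (145, 71, 0), (142, 71, 0), (130, 61, 0), (137, 88, 39), (148, 105, 60), (157, 111, 63), (159, 111, 63), (153, 106, 60), (146, 103, 59), (146, 103, 56)]
150 [(211, 25, 13), (212, 24, 4), (215, 20, 6), (214, 21, 5), (215, 22, 7), (214, 25, 10), (222, 20, 7), (173, 46, 46), (90, 81, 84), (84, 91, 95), (92, 95, 96), (95, 97, 99), (95, 96, 100), (95, 96, 99), (88, 97, 101), (94, 84, 86), (177, 48, 46), (203, 12, 1), (198, 8, 0), (197, 92, 62), (228, 194, 128), (235, 216, 141), (231, 209, 136), (232, 205, 134), (235, 212, 138), (235, 211, 139), (231, 205, 135), (230, 204, 134)]
158 [(189, 24, 13), (206, 24, 9), (201, 28, 13), (197, 21, 9), (199, 25, 7), (209, 24, 9), (167, 49, 46), (81, 81, 83), (83, 94, 95), (91, 95, 96), (93, 97, 98), (97, 101, 102), (95, 99, 103), (87, 98, 99), (91, 84, 85), (176, 50, 46), (209, 20, 7), (201, 22, 12), (201, 25, 12), (201, 15, 2), (189, 0, 0), (226, 185, 121), (238, 224, 147), (235, 210, 139), (233, 208, 136), (234, 209, 137), (236, 211, 139), (233, 207, 136)]
```

{"name": "play_rows", "arguments": {
  "moves": "255 0 0.03 0.5 0 0 0;255 0 0 0.4 0 0 0;255 0 0 0.3 0 0 0;255 0 0 0.3 0 0 0;255 0 0 0.3 0 0 0;255 0 0 0 0 0 0"
}}

```text
t: 8.1
tcp_pos: [0.6113, 0.0748, 0.1416]
tcp_rot: [0.737, 0.676, -0.001, -0.0]
wrist_force: [1.3, 0.1, -1.9]
finger_gap: 0.0448
gripper_force: 30.0
```

{"name": "play_rows", "arguments": {
  "moves": "255 0 0 0.4 0 0 0;255 0 0 0.4 0 0 0;255 0 0 0.4 0 0 0;255 0 0 0.4 0 0 0;255 0 0 0.3 0 0 0;255 0 0 0.1 0 0 0;255 0 0 0.1 0 0 0;255 0 0 0 0 0 0"
}}

```text
t: 8.9
tcp_pos: [0.6115, 0.0749, 0.0903]
tcp_rot: [0.737, 0.676, -0.0, -0.0]
wrist_force: [0.6, -0.1, -0.7]
finger_gap: 0.045
gripper_force: 30.0
```

{"name": "play_rows", "arguments": {
  "moves": "255 0 0 0.1 0 0 0;255 0 0 0.06 0 0 0;255 0 0 0.04 0 0 0;255 0 0 0.03 0 0 0;255 0 0 0 0 0 0"
}}

```text
t: 9.4
tcp_pos: [0.6116, 0.0749, 0.0858]
tcp_rot: [0.737, 0.676, 0.0, 0.0]
wrist_force: [-2.3, 0.2, 5.9]
finger_gap: 0.0447
gripper_force: 30.0
```

{"name": "play_rows", "arguments": {
  "moves": "0 0 0 0 0 0 0;0 0 0 0 0 0 0;0 0 0 0 0 0 0;0 0 0 0 0 0 0;0 0 0 0 0 0 0;0 0 0 -0.5 0 0 0;0 0 0 -1 0 0 0;0 0 0 -1 0 0 0;0 0 0 -1 0 0 0;0 0 0 -0.5 0 0 0"
}}

```text
t: 10.4
tcp_pos: [0.613, 0.0749, 0.1881]
tcp_rot: [0.737, 0.676, 0.002, 0.002]
wrist_force: [-0.4, 1.1, 0.7]
finger_gap: 0.0939
gripper_force: 0.0
```

{"name": "play_rows", "arguments": {
  "moves": "0 0.6 0 0 0 0 0;0 0.8 0 0 0 0 0;0 0.8 0 0 0 0 0;0 0.8 0 0 0 0 0;0 0 0 0 0 0 0;0 0 0 0 0 0 0"
}}

```text
t: 11.0
tcp_pos: [0.6173, 0.15, 0.1835]
tcp_rot: [0.736, 0.677, -0.001, -0.0]
wrist_force: [-0.1, -0.2, 0.4]
finger_gap: 0.0941
gripper_force: 0.0
```

```bash
python3 - <<'E'
from st import *
o,M=st()
a=snap('wrist','w3');b=snap('side','s3')
yb=np.array([np.sin(.085),np.cos(.085)]);print('grip from post',np.array([.6115,.075])+.075*yb)
print(proj(b,[(.6115,.075,.12),(.6115,.075,.05),(.6115,.075,.13)]))
A=cv2.resize(b['image'][100:190,325:415],(400,400),interpolation=cv2.INTER_CUBIC)
cv2.imwrite('pics/c3.png',np.hstack([A,a['image'][:,140:540]])[:,:,::-1])
E
```

```text
t 11.0 tcp [0.6173 0.15   0.1835] yang -0.084 zax [-2.1e-03 -7.0e-04 -1.0e+00] F [-0.1 -0.2  0.4] gap 0.0941 gf 0.0
grip from post [0.61786733 0.14972923]
[[370.0151144  138.65947123]
 [367.84362519 159.00728884]
 [370.33815156 135.61159659]]
```

View pics/c3.png

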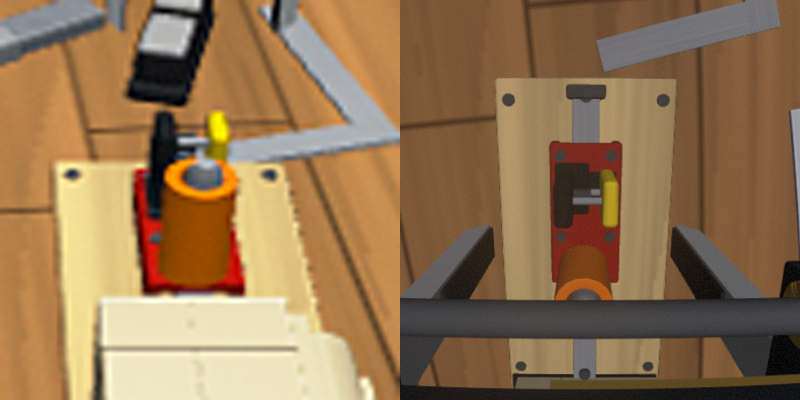

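The sleeve is seated with the tip standing out about 10 mm. In the wrist view, the fin's outer edge is near column 294 and the tab's outer edge near column 359, around row 198. I'll refine the grip centre from these.

```bash
python3 - <<'E'
from st import *
a=load('w3');h=cv2.cvtColor(a['image'],cv2.COLOR_RGB2HSV)
m=cv2.inRange(h,(20,150,90),(35,255,255));m[:150]=0;m[250:]=0
x,y,w,hh=cv2.boundingRect(max(cv2.findContours(m,0,2)[0],key=cv2.contourArea));print('tab box',x,y,w,hh)
bl=(a['image'].max(2)<70).astype(np.uint8)*255;bl[:140]=0;bl[245:]=0;bl[:,:285]=0;bl[:,:][:,345:]=0
q=max(cv2.findContours(bl,0,2)[0],key=cv2.contourArea);X,Y,W,H=cv2.boundingRect(q);print('fin box',X,Y,W,H)
bx=np.array([np.cos(.085),-np.sin(.085)]);by=np.array([np.sin(.085),np.cos(.085)])
G=np.array([.6179,.1497])
P=onz(a,[(x+w-.5,y+hh/2-.5),(X-.5,Y+H/2-.5),(x+w/2,y),(x+w/2,y+hh-1),(X+8,Y),(X+8,Y+H-1)],.11)[:,:2]
for n,p in zip(['tab out','fin out','tab +y','tab -y','fin +y','fin -y'],P): print(n,p.round(4),'bx',((p-G)@bx*1e3).round(1),'by',((p-G)@by*1e3).round(1))
print('row200',[tuple(int(z) for z in p) for p in a['image'][200,288:300]],[tuple(int(z) for z in p) for p in a['image'][200,352:364]])
E
```

```text
tab box 341 170 18 58
fin box 293 163 47 65
tab out [0.6437 0.1535] bx 25.4 by 5.9
fin out [0.5966 0.16  ] bx -22.1 by 8.5
tab +y [0.639  0.1747] bx 18.9 by 26.7
tab -y [0.6362 0.1325] bx 19.7 by -15.6
fin +y [0.6049 0.1826] bx -15.7 by 31.6
fin -y [0.6003 0.1355] bx -16.3 by -15.7
row200 [(154, 131, 94), (138, 114, 81), (107, 69, 47), (103, 38, 27), (100, 40, 24), (69, 38, 25), (50, 39, 29), (42, 35, 23), (50, 37, 26), (49, 38, 28), (50, 39, 32), (49, 35, 28)] [(179, 153, 32), (179, 155, 35), (178, 153, 32), (170, 145, 31), (160, 136, 31), (141, 119, 28), (113, 84, 31), (103, 40, 23), (114, 68, 48), (143, 115, 80), (170, 142, 97), (170, 145, 102)]
```

{"name": "play_rows", "arguments": {
  "moves": "0 0 -0.03 0.8 0 0 0;0 0 0 0.9 0 0 0;0 0 0 0.9 0 0 0;0 0 0 0.9 0 0 0;0 0 0 0.6 0 0 0;0 0 0 0.2 0 0 0;0 0 0 0 0 0 0;0 0 0 0 0 0 0"
}}

```text
t: 11.9
tcp_pos: [0.618, 0.1494, 0.0781]
tcp_rot: [0.737, 0.676, 0.001, 0.0]
wrist_force: [0.2, 0.1, -0.2]
finger_gap: 0.0938
gripper_force: 0.0
```

```bash
python3 - <<'E'
from st import *
units((.6168,.1499,.076))
a=snap('wrist','w4');im=a['image'];h=cv2.cvtColor(im,cv2.COLOR_RGB2HSV)
m=cv2.inRange(h,(20,150,90),(35,255,255));bl=(im.max(2)<65)
for v in range(100,300,20): 
    k=np.where(m[v])[0]; f=np.where(bl[v,240:340])[0]+240
    print(v,(k.min(),k.max()) if len(k) else '',(f.min(),f.max()) if len(f) else '')
G=np.array([.6168,.1499]);bx=np.array([.9964,-.0849])
print(proj(a,[(*(G+bx*d),.11) for d in(-.02,0,.028)]))
cv2.imwrite('pics/w4.png',im[:,:,::-1])
E
```

```text
t 11.9 tcp [0.618  0.1494 0.0781] yang -0.086 zax [ 1.5e-03  2.0e-04 -1.0e+00] F [ 0.2  0.1 -0.2] gap 0.0938 gf 0.0
units [ 0.02 -0.05  0.08]
100  
120  
140  
160  
180  (np.int64(283), np.int64(291))
200 (np.int64(348), np.int64(364)) (np.int64(280), np.int64(330))
220 (np.int64(353), np.int64(374)) (np.int64(278), np.int64(339))
240 (np.int64(354), np.int64(379)) (np.int64(272), np.int64(339))
260 (np.int64(354), np.int64(378)) (np.int64(273), np.int64(328))
280 (np.int64(353), np.int64(377)) (np.int64(274), np.int64(304))
[[274.27345317 266.98562675]
 [319.60390373 267.0085587 ]
 [382.99442469 266.74360368]]
```

View pics/w4.png

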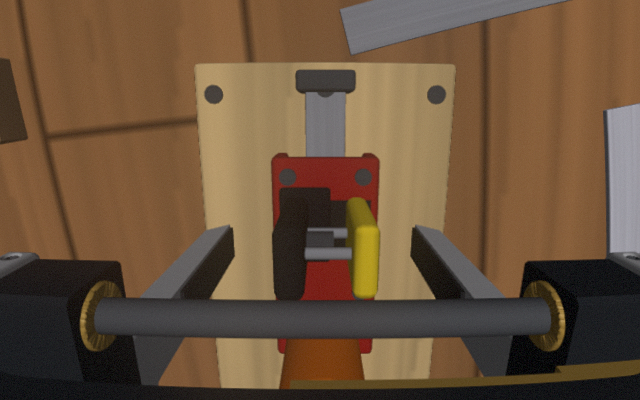

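The wrist view has fin outer edge at column 272.5, tab at 379 and the fingers centred on 322.4. The grip centre therefore lies about 2.4 mm towards −x from the tool.

{"name": "play_rows", "arguments": {
  "moves": "0 0 -0.09 0.08 0 0 0;0 0 0 0 0 0 0;255 0 0 0 0 0 0;255 0 0 0 0 0 0;255 0 0 0 0 0 0;255 0 0 0 0 0 0;255 0 0 0 0 0 0"
}}

```text
t: 12.65
tcp_pos: [0.6151, 0.1499, 0.0752]
tcp_rot: [0.737, 0.676, 0.0, -0.0]
wrist_force: [0.5, 0.4, -0.1]
finger_gap: 0.0573
gripper_force: 0.0
```

{"name": "play_rows", "arguments": {
  "moves": "255 0 0 0 0 0 0;255 0 0 0 0 0 0;255 0 0 0 0 0 0"
}}

```text
t: 12.95
tcp_pos: [0.6156, 0.1499, 0.0751]
tcp_rot: [0.737, 0.676, 0.0, 0.0]
wrist_force: [1.5, 0.4, -3.0]
finger_gap: 0.0397
gripper_force: 30.0
```

{"name": "play_rows", "arguments": {
  "moves": "255 0 0 0 0 0 0;255 -0.05 0 0 0 0 0;255 -0.1 0 0 0 0 0;255 -0.2 0 0 0 0 0;255 -0.3 0 0 0 0 0;255 -0.3 0 0 0 0 0"
}}

```text
t: 13.55
tcp_pos: [0.6134, 0.1257, 0.0751]
tcp_rot: [0.737, 0.676, 0.0, 0.0]
wrist_force: [3.7, 2.2, -7.0]
finger_gap: 0.0395
gripper_force: 30.0
```

{"name": "play_rows", "arguments": {
  "moves": "255 -0.3 0 0.02 0 0 0;255 -0.4 0 0 0 0 0;255 -0.4 0 0 0 0 0;255 -0.4 0 0 0 0 0;255 -0.4 0 0 0 0 0;255 -0.4 0 0 0 0 0;255 -0.4 0 0 0 0 0;255 -0.3 0 0 0 0 0;255 -0.2 0 0 0 0 0;255 -0.1 0 0 0 0 0;255 0 0 0 0 0 0"
}}

```text
t: 14.65
tcp_pos: [0.6062, 0.0432, 0.0751]
tcp_rot: [0.737, 0.676, -0.0, 0.001]
wrist_force: [3.1, -1.4, 2.0]
finger_gap: 0.0394
gripper_force: 30.0
```

```bash
python3 - <<'E'
from st import *
o,M=st(); p=o['tcp_pos'][:2]; by=np.array([.0849,.9964]); print('travel',(np.array([.6156,.1499])-p)@by)
b=snap('top','t5')
cv2.imwrite('pics/c5.png',cv2.resize(b['image'][85:175,230:390,::-1],None,fx=4.5,fy=4.5,interpolation=cv2.INTER_CUBIC))
E
```

```text
t 14.65 tcp [0.6062 0.0432 0.0751] yang -0.0853 zax [ 6.0e-04 -1.1e-03 -1.0e+00] F [ 3.1 -1.4  2. ] gap 0.0394 gf 30.013472735881805
travel 0.10715631693966582
```

{"name": "play_rows", "arguments": {
  "moves": "255 -0.1 0 0 0 0 0;255 -0.15 0 0 0 0 0;255 -0.15 0 0 0 0 0;255 -0.08 0 0 0 0 0;255 -0.04 0 0 0 0 0;255 -0.04 0 0 0 0 0;255 0 0 0 0 0 0"
}}

```text
t: 15.4
tcp_pos: [0.6051, 0.0299, 0.0751]
tcp_rot: [0.737, 0.676, 0.0, 0.0]
wrist_force: [3.2, 0.6, 5.4]
finger_gap: 0.0396
gripper_force: 30.0
```

{"name": "play_rows", "arguments": {
  "moves": "255 -0.04 0 0 0 0 0;255 -0.04 0 0 0 0 0"
}}

```text
t: 15.6
tcp_pos: [0.6049, 0.0282, 0.0751]
tcp_rot: [0.737, 0.676, 0.0, 0.0]
wrist_force: [3.3, 2.4, 4.9]
finger_gap: 0.0392
gripper_force: 30.0
```

{"name": "play_rows", "arguments": {
  "moves": "255 -0.04 0 0 0 0 0;255 -0.04 0 0 0 0 0"
}}

```text
t: 15.8
tcp_pos: [0.6048, 0.0262, 0.0751]
tcp_rot: [0.737, 0.676, 0.0, 0.0]
wrist_force: [3.8, 1.8, 5.4]
finger_gap: 0.0393
gripper_force: 30.0
```

{"name": "play_rows", "arguments": {
  "moves": "255 -0.04 0 0 0 0 0;255 -0.04 0 0 0 0 0"
}}

```text
t: 16.0
tcp_pos: [0.6046, 0.0244, 0.0751]
tcp_rot: [0.737, 0.676, 0.001, 0.0]
wrist_force: [3.1, 1.7, 5.6]
finger_gap: 0.0393
gripper_force: 30.0
```

{"name": "play_rows", "arguments": {
  "moves": "255 -0.04 0 0 0 0 0;255 -0.03 0 0 0 0 0"
}}

```text
t: 16.2
tcp_pos: [0.6045, 0.0231, 0.0751]
tcp_rot: [0.737, 0.676, 0.001, -0.0]
wrist_force: [3.3, 4.5, 5.9]
finger_gap: 0.039
gripper_force: 30.0
```

{"name": "play_rows", "arguments": {
  "moves": "255 -0.02 0 0 0 0 0;255 0 0 0 0 0 0"
}}

```text
t: 16.4
tcp_pos: [0.6045, 0.0231, 0.0751]
tcp_rot: [0.737, 0.676, 0.001, -0.0]
wrist_force: [3.0, 5.0, 5.0]
finger_gap: 0.0394
gripper_force: 30.0
```

{"name": "play_rows", "arguments": {
  "moves": "255 -0.02 0 0 0 0 0;255 0 0 0 0 0 0"
}}

```text
t: 16.6
tcp_pos: [0.6045, 0.023, 0.0751]
tcp_rot: [0.737, 0.676, 0.001, -0.001]
wrist_force: [3.9, 5.4, 4.4]
finger_gap: 0.0396
gripper_force: 30.0
```

{"name": "play_rows", "arguments": {
  "moves": "255 -0.04 0 0 0 0 0;255 -0.04 0 0 0 0 0;255 0 0 0 0 0 0"
}}

```text
t: 16.9
tcp_pos: [0.6044, 0.0227, 0.0751]
tcp_rot: [0.737, 0.676, 0.002, -0.002]
wrist_force: [4.9, 9.7, 5.7]
finger_gap: 0.0391
gripper_force: 30.0
```

```bash
python3 - <<'E'
from st import *
st(); b=snap('top','t6');a=snap('wrist','w6');
A=cv2.resize(b['image'][85:175,245:390],(798,495),interpolation=cv2.INTER_CUBIC)
cv2.imwrite('pics/c6.png',A[:,:,::-1])
E
```

```text
t 16.9 tcp [0.6044 0.0227 0.0751] yang -0.0863 zax [ 0.0013  0.0058 -1.    ] F [4.9 9.7 5.7] gap 0.0391 gf 30.008260309696198
```

{"name": "play_rows", "arguments": {
  "moves": "0 0 0 0 0 0 0;0 0 0 0 0 0 0;0 0 0 0 0 0 0;0 0 0 0 0 0 0;0 0 0 0 0 0 0;0 0 0 0 0 0 0"
}}

```text
t: 17.6
tcp_pos: [0.602, 0.0191, 0.0738]
tcp_rot: [0.737, 0.676, -0.001, -0.001]
wrist_force: [-1.0, 0.8, 0.1]
finger_gap: 0.084
gripper_force: 0.0
```

{"name": "play_rows", "arguments": {
  "moves": "0 0 0 -0.4 0 0 0;0 0 0 -1 0 0 0;0 0 0 -1 0 0 0;0 0 0 -1 0 0 0;0 0 0 -1 0 0 0;0 0 0 -1 0 0 0;0 0.5 0 -0.5 0 0 0;0 1 0 0 0 0 0;0 1 0 0 0 0 0;0 1 0 0 0 0 0;0 1 0 0 0 0 0;0 0 0 0 0 0 0"
}}

```text
t: 18.8
tcp_pos: [0.6129, 0.1351, 0.2218]
tcp_rot: [0.735, 0.678, 0.0, -0.001]
wrist_force: [-0.2, -0.1, 0.8]
finger_gap: 0.0938
gripper_force: 0.0
```

```bash
python3 - <<'E'
from st import *
st(); b=snap('top','t7');a=snap('wrist','w7');s=snap('side','s7')
A=cv2.resize(s['image'][125:265,320:440],(343,400),interpolation=cv2.INTER_CUBIC)
cv2.imwrite('pics/c7.png',np.hstack([A,a['image'][:,100:540]])[:,:,::-1])
# stone shift check in top: compare before/after over the stone's far part
t0=load('top0')['image'][100:185,330:390].astype(int);t7=b['image'][100:185,330:390].astype(int)
print('diff',np.abs(t0-t7).mean(), cv2.phaseCorrelate(*[np.float32(x.mean(2)) for x in (t0,t7)]))
E
```

```text
t 18.8 tcp [0.6129 0.1351 0.2218] yang -0.0819 zax [-0.0012  0.0019 -1.    ] F [-0.2 -0.1  0.8] gap 0.0938 gf 0.0
diff 2.612614379084967 ((0.04964989424387767, 0.1064708354044015), 1.0090155209435356)
```

View pics/c7.png

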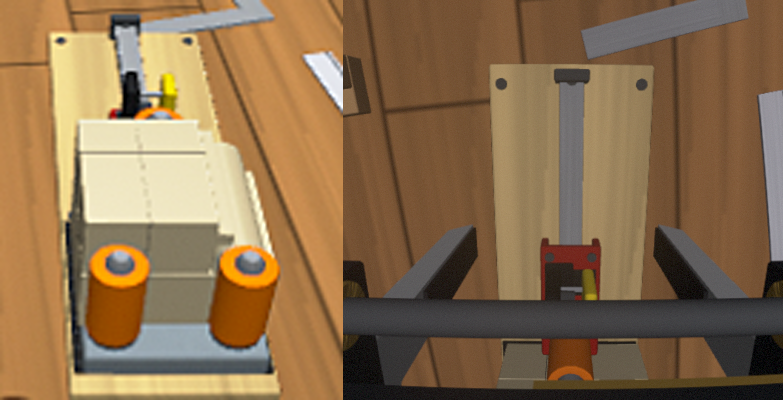

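The sleeve is on the post and up against the stone, the tab has sprung back, and the stone has not moved (shift about 0.1 px). Handing in.

```bash
python3 -c "from bench import sign_off; print(sign_off())"
```

```text
the job is handed in; nothing more can be done
None
```

The sleeve is home on the post and snug against the stone at about 8 N with the jaw's tab let go. The job is handed in at about 19 s; no result was returned.

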